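Offer the marble dish from under the shelf

TASK

Take the long-handled dish by its orange grip, draw it straight out from under the shelf, low over the table and between the front pegs without knocking the shelf, and once it is all the way out lift it level to about 12 cm above the table. Only then turn it a quarter turn clockwise (seen from above), so that the handle runs parallel to the shelf's front edge with the bowl pointing away from the robot, and finish still holding it there in the gripper, level, still and clear of the shelf. The loose marble must stay on the blue middle of the bowl throughout and end resting at the centre, and the things on the shelf must stay where they are.

Things in the scene. Friction and masses are not known exactly. Their poses are not given: they have to be found in the camera images.
- shelf: Fixed board 190 x 400 mm, underside 120, top 128 mm above the table. Origin on the table under its middle. x: from the front edge (at x = -95 mm) to the back; y: along the long edges, roughly towards the robot base. The front faces the robot's right (world -y, within 0.2 rad). Four round pegs 20 mm thick at x = -70, +70 and y = -125, +125 mm: a front gap of 230 mm
- dish: Loose rigid white dish, about 140 g, flat on the table, bowl under the shelf, handle out in front. Origin: underside of the bowl's centre; x from grip to bowl, z up. Bowl 117 mm across, rim 25 mm high; inside a funnel sloping 10 degrees down to its centre, blue to 30 mm radius: level, the marble rolls back. Handle bar 14 mm wide, centre 18 mm above the underside, runs to the orange grip
- grip (a point): On the dish's orange grip: an upright fin 36 mm long (dish x), 16 mm thick (dish y), 60 mm high from the underside, centred at dish x = -155 mm. This point is on its centre line 45 mm above the underside. Grip it across its thickness; the handle bar joins it low on the bowl side
- bowl (a point): Lowest point of the bowl's inside, at its centre, 6 mm above the underside
- marble_center (a point): Centre of the loose amber glass marble, 25 mm in diameter, about 20 g, which lies in the bowl
- thermometer: Dial thermometer in a white plastic frame, 105 mm wide, 111 mm high, with a 50 mm foot, standing loose on the shelf; origin at its underside. Leave alone
- timer: Green plastic egg timer, 62 mm diameter, 73 mm high, loose on the shelf; origin at its underside. Leave alone
- jar: Closed glass spice jar, 44 mm diameter, 85 mm high, loose on the shelf; origin at its underside. Leave alone
- crusher: Stainless steel pill crusher, upright cylinder 42 mm diameter, 87 mm high, loose on the shelf; origin at its underside. Leave alone
There are look-alikes about, which are no part of the job. Leave any black, brown or red look-alike of the dish alone.

How it is judged:
By the outcome, as a careful person would: the job done as asked, in the order asked, and still so for the second after the job is handed in, while the arm keeps its last pose, push and grip.
It also fails if it takes over 54 s, if anything falls off the work surface, if the arm or the gripper's body presses on something with over 40 N, if the wrist force passes 120 N, or if a joint passes its speed limit or range.

ROBOT

A 7-joint arm with a two-finger parallel gripper is mounted at the origin on the work surface. World frame = base frame: x ahead of the robot, y to its left, z up, the work surface at z = 0. Lengths are in mm, angles in degrees, forces in N, time in s.
With the tool pointing down it reaches from about 350 to 900 mm from the base axis. Payload 19.9 kg.
Tool frame: the origin (TCP) lies on the front face of the gripper's body, between the roots of the fingers; the fingertips stand 73 mm ahead of it and the grasp point (between the pads) lies 54 mm ahead of it; z points along the fingers, y is the line along which they close (so a half turn about z gives the same grasp; the last joint's range is limited). The gripper opens to 85 mm and grips with 20 to 120 N. Pads are 22 mm wide; open, the fingers measure 114 mm over their backs; the gripper's body (76 mm by 85 mm) begins 54 mm behind the grasp point. The pads swing forward as they close: fully open they stand 13 mm farther back than shut.
Start: joints at [-72.393, 23.915, -0.59, 92.452, 0.269, 63.638, -3.037], TCP at [213.594, 587.355, 303.86] pointing down, gripper open.
Joint ranges: [-161.28, 161.28], [-22.2, 115.67], [-73.04, 71.86], [3.21, 147.25], [-68.34, 248.33], [10.77, 114.83], [-161.83, 161.83]. Speed limits (degrees/s): [108.29, 108.29, 136.94, 136.94, 172.46, 172.46, 172.46].

INTERFACE

Orientations are given as [roll, pitch, yaw] about the fixed x, y, z axes, in that order (R = Rz(yaw) Ry(pitch) Rx(roll)).
In Python, from bench import * gives the robot as it stands.
- The arm moves only by the tool send_rows, never from a script. Its argument "moves" is a list of rows, each a list of 3 entries, a list of its own where there are three numbers: the shift along the world's x, y, z in m, then the turn, a rotation vector about the world's x, y, z in degrees, then the gripper's target within -1 to 1 (shut at 1, half-way at 0, fully open at -1). In form: [[[tx, ty, tz], [rx, ry, rz], grip], ...]. A call has 1 to 12 rows; each row is the pose to reach, as a shift and turn from the pose commanded when the call began; what a row does not reach only later rows make up. A row lasts 1/10 s, in which the tool goes at most 50 mm and 8.59 degrees, less where a joint would pass 70% of its speed; a pose out of reach is approached as far as the arm can. A call with a gripper value outside its range is refused whole. The fingers move at their own pace and stop on an object; the grip force is fixed at half the most. Time passes only in rows, so rows that repeat a pose let the fingers close. It gives the time, the measured TCP pose, the force, the opening and the grip force at its end, in the units of the state.
- observe(): the state, without advancing time (a new reading comes with each control period).
- capture(name): name is "scene" or "side" or "wrist"; returns a dict with "img" (480x640x3 uint8, blue, green, red), "fx", "fy", "cx", "cy" (pixels), "rvec" (rotation vector, rad) and "tvec" (3), from world to camera coordinates, as OpenCV has them. Camera axes: x right, y down, z forward; pixel columns grow to the right and rows downward; lengths in mm; the calibration is good to about 2 mm. A picture is of the moment at which its call begins. There is no depth.
- sign_off(): hands the job in; it is judged then, once.
Trained networks look in a picture, given as the dict that the camera call returned (one of the last four; its "shot" number tells which), for a name from the list of things; names that differ only in an ending like _2 or _b are one class to them, and where a whole thing is asked for, a point or a joint stands for the part that bears it (a point fixed in the world has none). Each returns a list of dicts, best first, with "score" (0 to 1); they miss things now and then, are a little off and sometimes report something else, mostly with a low value. They report only what shows in the picture. A call takes as long as a camera call. They do not tell look-alikes from the thing itself.
- masks_of(picture, label): "pixels" (480x640 bool, what is visible of it).
- spot_point(picture, label): "at" ([x, y, z] in mm, in the coordinates of the camera as it stood for that picture, good to about 4 mm: a listed point, or the origin of a listed thing).
The state is a dict: "t": time; "joint_positions": joint angles; "dq": joint speeds; "joint_torque": joint torques, N m; "position": TCP position; "tool_rot": TCP orientation; "contact_force": force on the tool from outside, world axes, zero at the start; "wrist_torque": the same for the moment, N m; "width": opening from 0.0 (shut) to 1.0 (fully open); "finger_force": force on a finger pad.
Only numpy, scipy, OpenCV 4.12 (cv2) and the standard library are available. Lean on these libraries where they do the work, as an engineer would, in place of code of your own. Each camera call takes 0.05 s, during which the arm holds its last target. There are 200 camera calls.

## Working session

There is one attempt and no reset: what is moved stays moved. The work goes in short steps, Python scripts to look and compute and a tool call to move; the robot and the scene stay as the last step left them, time stands still between calls to the robot, and variables do not carry over. Pictures are saved under pics/ and viewed, at most 10 in all, crops included, and the job is handed in when it is done.

Besides the shell and the picture viewer there is one more tool, called after "Call:" as name(argument=value, ...), one argument or row to a line, values as JSON. send_rows: Moves the arm, as the interface text tells. Its arguments: {"type":"object","properties":{"moves":{"type":"array"}},"required":["moves"]}

```bash
mkdir -p pics; cat > h.py <<'E'
from bench import *
import numpy as np, cv2
from scipy.spatial.transform import Rotation as R
def w(c,p):
    r=R.from_rotvec(np.ravel(c["rvec"])).as_matrix(); return r.T@(np.array(p,float)-np.ravel(c["tvec"]))
def px(c,P):
    K=np.array([[c["fx"],0,c["cx"]],[0,c["fy"],c["cy"]],[0,0,1.]])
    return cv2.projectPoints(np.array(P,float).reshape(-1,3),np.ravel(c["rvec"]).astype(float),np.ravel(c["tvec"]).astype(float),K,None)[0].reshape(-1,2)
def ray(c,uv,z):
    r=R.from_rotvec(np.ravel(c["rvec"])).as_matrix(); o=-r.T@np.ravel(c["tvec"])
    d=r.T@np.array([(uv[0]-c["cx"])/c["fx"],(uv[1]-c["cy"])/c["fy"],1]); return o+d*(z-o[2])/d[2]
def spots(c,labels,n=3):
    for l in labels:
        for s in spot_point(c,l)[:n]: print(l,round(s["score"],2),w(c,s["at"]).round(1), px(c,w(c,s["at"])).round().tolist())
E
python3 - <<'E'
from h import *
print(observe())
for n in ("scene","side"):
    c=capture(n); cv2.imwrite(f"pics/{n}0.png",c["img"]); print(n,w(c,[0,0,0]).round())
    spots(c,["grip","bowl","marble_center","shelf","dish"])
    if n=="scene": spots(c,["thermometer","timer","jar","crusher"],1)
E
```

```text
{'t': 0.0, 'joint_positions': array([-72.39201474,  23.94899996,  -0.5930826 ,  92.4845511 ,
         0.26780832,  63.63991253,  -3.03613009]), 'dq': array([ 0.10561988, -0.07269959, -0.04117075, -0.03471493, -0.0165381 ,
       -0.00799378,  0.00356   ]), 'joint_torque': array([-2.96838858e-03, -8.64443994e+01,  6.77226819e-01, -4.34907639e+01,
        1.90188980e-02,  7.46359932e-03, -3.16374468e-06]), 'position': array([213.50088146, 587.12640504, 303.2566648 ]), 'tool_rot': array([-1.79927978e+02,  2.88826256e-03,  1.60017125e+02]), 'contact_force': array([-0.35375488,  1.08531162,  0.48374413]), 'wrist_torque': array([ 0.00099222, -0.04609434,  0.07170245]), 'finger_force': 0.0, 'width': 1.0006577379468364}
scene [987. 372. 940.]
grip 0.89 [606.1  42.2  44.1] [[217.0, 302.0]]
grip 0.75 [282.  316.1  47.4] [[379.0, 219.0]]
grip 0.72 [361.3  39.8  45.3] [[259.0, 215.0]]
bowl 0.9 [122.6 323.9   6.2] [[394.0, 184.0]]
bowl 0.88 [734.8 -55.4   2.4] [[151.0, 351.0]]
bowl 0.79 [379.8 502.3  12.8] [[447.0, 281.0]]
shelf 0.65 [570.7 245.8  -3.5] [[313.0, 325.0]]
dish 0.88 [729.7 -54.8  -0
[... 160 characters left out ...]
.0, 363.0]]
timer 0.95 [439.3 259.5 131.2] [[340.0, 244.0]]
jar 0.8 [515.4 276.2 130.6] [[337.0, 277.0]]
crusher 0.89 [601.  270.9 135. ] [[322.0, 312.0]]
side [-109. -603. 1094.]
grip 0.94 [516.3 422.3  44.2] [[291.0, 192.0]]
grip 0.67 [363.3  40.2  48. ] [[329.0, 310.0]]
grip 0.62 [889.9 -64.6  46.4] [[526.0, 238.0]]
bowl 0.97 [601.8 194.1   4.5] [[368.0, 238.0]]
bowl 0.85 [737.  -55.2   1.6] [[476.0, 275.0]]
bowl 0.81 [380.8 499.1   6.5] [[235.0, 207.0]]
shelf 0.65 [577.1 241.7  -3.8] [[350.0, 234.0]]
shelf 0.6 [599.3 268.8 126.1] [[351.0, 187.0]]
dish 0.94 [735.4 -54.7   4.9] [[476.0, 275.0]]
dish 0.82 [ 375.3 -116.9   -0.4] [[377.0, 370.0]]
dish 0.64 [381.3 500.4  -5.3] [[235.0, 210.0]]
```

View pics/scene0.png

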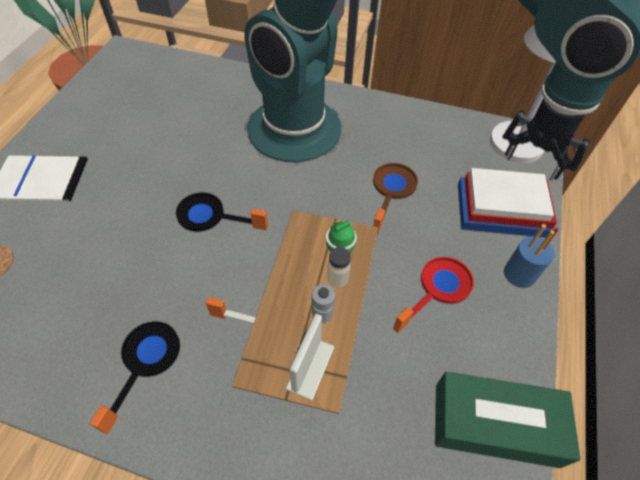

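View pics/side0.png

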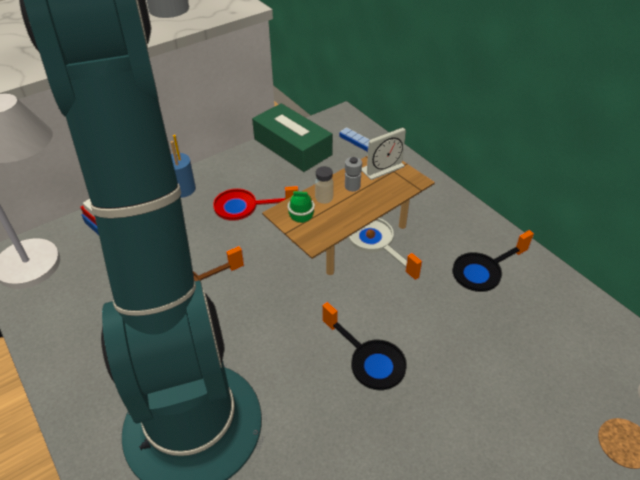

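Scene: the white target's grip is at about (217,308), its handle running under the shelf, whose corners lie near (295,212), (378,222), (340,411) and (234,386). Side: the marble is on the blue at (370,233) and the grip is at (414,266). The black, brown and red dishes are look-alikes.

```bash
python3 - <<'E'
from h import *
cs=[]
for n,box in (("scene",(200,330,290,325)),("side",(400,425,250,285))):
    c=capture(n); u0,u1,v0,v1=box
    if n=="scene": u1=232
    im=cv2.cvtColor(c["img"],cv2.COLOR_BGR2HSV)
    m=(im[...,0]>4)&(im[...,0]<16)&(im[...,1]>190)&(im[...,2]>110)
    k=np.zeros_like(m);k[v0:v1,u0:u1]=1;m&=k.astype(bool)
    v,u=np.nonzero(m); print(n,len(u),u.mean(),v.mean(),u.min(),u.max(),v.min(),v.max())
    P=np.hstack([cv2.Rodrigues(np.ravel(c["rvec"]).astype(float))[0],np.ravel(c["tvec"]).reshape(3,1)])
    cs.append((P,[(u.mean()-c["cx"])/c["fx"],(v.mean()-c["cy"])/c["fy"]]))
    for s in spot_point(c,"grip"): print(" grip",round(s["score"],2),w(c,s["at"]).round(1))
    for l in("bowl","marble_center"):
        for s in spot_point(c,l):
            p=w(c,s["at"]); 
            if abs(p[0]-602)<40 and abs(p[1]-194)<50: print(l,s["score"],p.round(1))
    if n=="scene":
        for q in [(295,212),(378,222),(340,411),(234,386)]: print(q,ray(c,q,128).round(1))
    else:
        for q in [(264,212),(313,255),(435,184),(384,150)]: print(q,ray(c,q,126).round(1))
X=cv2.triangulatePoints(cs[0][0],cs[1][0],np.array(cs[0][1]),np.array(cs[1][1]));print((X[:3]/X[3]).ravel().round(1))
E
```

```text
scene 136 215.75 307.44117647058823 208 223 300 316
 grip 0.96 [283.8 316.7  50.2]
 grip 0.88 [888.6 -62.3  47. ]
 grip 0.63 [360.2  37.7  43.5]
 grip 0.58 [610.8  47.3  46.8]
(295, 212) [385.7 141.8 128. ]
(378, 222) [354.8 321.1 128. ]
(340, 411) [763.4 354.5 128. ]
(234, 386) [780.3 168.7 128. ]
side 268 413.2723880597015 265.7910447761194 406 420 254 278
 grip 0.87 [276.4 310.1  47. ]
 grip 0.86 [617.   38.8  44.9]
 grip 0.81 [360.7  40.6  45.8]
 grip 0.63 [890.4 -63.3  44.9]
 grip 0.61 [518.5 423.7  41.9]
bowl 0.62 [604.5 191.3   3.3]
marble_center 0.49 [609.4 193.4  17.2]
(264, 212) [374.8 320.7 126. ]
(313, 255) [389.8 137.  126. ]
(435, 184) [777.6 156.2 126. ]
(384, 150) [763.7 339.2 126. ]
[613.1  39.6  31.7]
```

Call:
send_rows(
  moves=[
    [[0,0,0.04],[0,0,0],-1],
    [[0,0,0.08],[0,0,0],-1],
    [[0,0,0.12],[0,0,0],-1],
    [[0,0,0.16],[0,0,0],-1],
    [[0,0,0.16],[0,0,0],-1],
  ],
)

```text
t: 1.7
position: [213.8, 588.0, 469.7]
tool_rot: [179.5, -0.0, 160.0]
contact_force: [-0.8, 1.2, 0.2]
width: 1.002
finger_force: 0.0
```

Call:
send_rows(
  moves=[
    [[0.02,-0.027,0],[0,0,-3],-1],
    [[0.05,-0.068,0],[0,0,-8],-1],
    [[0.077,-0.105,0],[0,0,-13],-1],
    [[0.103,-0.142,0],[0,0,-18],-1],
    [[0.13,-0.178,0],[0,0,-22],-1],
    [[0.157,-0.215,0],[0,0,-26],-1],
    [[0.183,-0.252,0],[0,0,-30],-1],
    [[0.21,-0.288,0],[0,0,-35],-1],
    [[0.237,-0.325,0],[0,0,-40],-1],
    [[0.263,-0.362,0],[0,0,-44],-1],
    [[0.29,-0.398,0],[0,0,-49],-1],
    [[0.317,-0.435,0],[0,0,-54],-1],
  ],
)

```text
t: 2.9
position: [531.3, 150.8, 463.9]
tool_rot: [180.0, -0.0, 105.8]
contact_force: [0.8, 0.8, 0.3]
width: 0.998
finger_force: 0.0
```

Call:
send_rows(
  moves=[
    [[0.025,-0.035,0],[0,0,-4],-1],
    [[0.045,-0.063,-0.01],[0,0,-8],-1],
    [[0.065,-0.09,-0.03],[0,0,-11],-1],
    [[0.083,-0.113,-0.06],[0,0,-12.5],-1],
    [[0.083,-0.113,-0.1],[0,0,-12.5],-1],
    [[0.083,-0.113,-0.14],[0,0,-12.5],-1],
    [[0.083,-0.113,-0.17],[0,0,-12.5],-1],
    [[0.083,-0.113,-0.17],[0,0,-12.5],-1],
  ],
)

```text
t: 3.7
position: [612.1, 39.4, 290.1]
tool_rot: [-179.6, 0.0, 93.5]
contact_force: [0.1, -0.9, -0.4]
width: 1.0
finger_force: 0.0
```

```bash
python3 - <<'E'
from h import *
o=observe();print(o["position"],o["tool_rot"],o["joint_positions"].round(1))
c=capture("wrist");cv2.imwrite("pics/w1.png",c["img"]);print(w(c,[0,0,0]).round())
spots(c,["grip","bowl","marble_center","shelf"],2)
P=w(c,[0,0,0]);print(px(c,[[613,40,60],[613,40,45]]).round())
E
```

```text
[612.09628044  39.43790558 290.08061079] [-1.79644730e+02  4.70883039e-02  9.35129529e+01] [-28.2  25.8  29.   95.6 -13.7  62.6   8.3]
[608. 109. 359.]
grip 0.9 [610.   44.2  44.8] [[316.0, 210.0]]
bowl 0.83 [729.8 -51.7   9.2] [[441.0, 313.0]]
bowl 0.67 [ 376.  -113.2    6. ] [[61.0, 350.0]]
[[320. 220.]
 [320. 216.]]
```

View pics/w1.png

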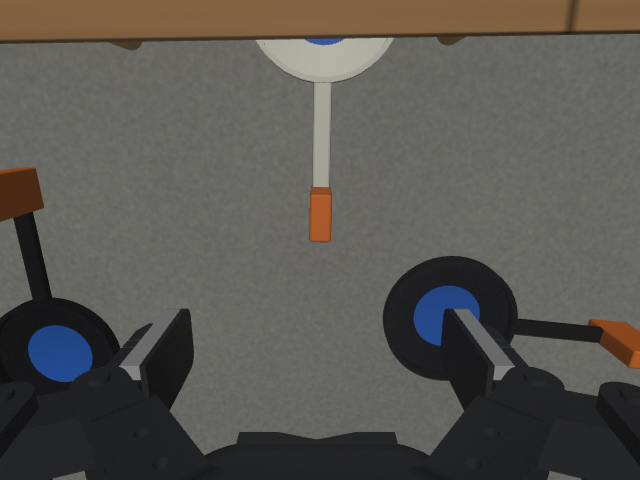

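The wrist picture shows the grip's top face from (311,193) to (331,241). The handle runs straight up from it to the bowl rim at (323,82), and the shelf's front edge runs from (0,42) to (640,32).

```bash
python3 - <<'E'
from h import *
c=capture("wrist")
im=cv2.cvtColor(c["img"],cv2.COLOR_BGR2HSV)
m=(im[...,0]>3)&(im[...,0]<16)&(im[...,1]>170)&(im[...,2]>100);m[:,:290]=0;m[:,350:]=0;m[:160]=0;m[260:]=0
v,u=np.nonzero(m);
for r in (188,192,200,215,230,238): print(r,u[v==r].min(),u[v==r].max(),im[r,320])
print(v.min(),v.max())
uu=lambda r:(u[v==r].min()+u[v==r].max())/2
a,b=ray(c,(uu(198),193),60),ray(c,(uu(236),v.max()+.5),60);print("fin top",a.round(1),b.round(1),((a+b)/2).round(1))
g=c["img"].min(2).astype(int)
H=[]
for r in (95,175):
    q=np.nonzero(g[r,290:350]>140)[0]+290;H.append(ray(c,(q.mean(),r),25));print(r,q.min(),q.max(),H[-1].round(1))
d=H[0]-H[1];print("handle dir",np.degrees(np.arctan2(d[1],d[0])))
e=[ray(c,(10,42),120),ray(c,(630,32.2),120)];d=e[1]-e[0];print(e[0].round(),e[1].round(),np.degrees(np.arctan2(d[1],d[0])))
E
```

```text
188 306 324 [ 11 183 138]
192 306 324 [ 11 184 140]
200 305 325 [ 11 191 170]
215 305 324 [ 11 191 170]
230 305 324 [ 11 191 168]
238 305 323 [ 11 188 159]
186 238
fin top [612.6  59.3  60. ] [614.2  24.8  60. ] [613.4  42.1  60. ]
95 309 323 [609.2 129.3  25. ]
175 309 321 [612.   68.2  25. ]
handle dir 92.65760592758544
[445. 140. 120.] [775. 165. 120.] 4.290347800775913
```

Call:
send_rows(
  moves=[
    [[0,0.002,-0.03],[0,0,-0.3],-1],
    [[0,0.003,-0.07],[0,0,-0.6],-1],
    [[0,0.003,-0.11],[0,0,-0.6],-1],
    [[0,0.003,-0.14],[0,0,-0.6],-1],
    [[0,0.003,-0.15],[0,0,-0.6],-1],
    [[0,0.003,-0.15],[0,0,-0.6],-1],
    [[0,0.003,-0.15],[0,0,-0.6],-1],
    [[0,0.003,-0.15],[0,0,-0.6],-1],
  ],
)

```text
t: 4.8
position: [614.5, 42.4, 145.8]
tool_rot: [179.9, -0.0, 92.9]
contact_force: [-0.3, 0.3, 0.4]
width: 1.001
finger_force: 0.0
```

Call:
send_rows(
  moves=[
    [[-0.001,0,-0.012],[0,0,0],-1],
    [[-0.001,0,-0.025],[0,0,0],-1],
    [[-0.001,0,-0.037],[0,0,0],-1],
    [[-0.001,0,-0.045],[0,0,0],-1],
    [[-0.001,0,-0.045],[0,0,0],-1],
    [[-0.001,0,-0.045],[0,0,0],-0.5],
    [[-0.001,0,-0.045],[0,0,0],0],
    [[-0.001,0,-0.045],[0,0,0],0.2],
    [[-0.001,0,-0.045],[0,0,0],0.4],
    [[-0.001,0,-0.045],[0,0,0],0.5],
    [[-0.001,0,-0.045],[0,0,0],0.5],
  ],
)

```text
t: 5.9
position: [612.6, 42.4, 99.0]
tool_rot: [180.0, -0.0, 92.9]
contact_force: [0.6, 0.0, -0.3]
width: 0.25
finger_force: 0.0
```

```bash
python3 - <<'E'
from h import *
o=observe();print(o["position"],o["tool_rot"],o["width"],o["contact_force"])
c=capture("wrist");d=capture("side");cv2.imwrite("pics/w2.png",np.vstack([c["img"][:340],cv2.resize(d["img"][180:310,300:500],(400,260))[:, :].copy() if 0 else cv2.copyMakeBorder(cv2.resize(d["img"][180:310,300:500],(400,260)),0,0,0,240,cv2.BORDER_CONSTANT)]))
E
```

```text
[612.63759528  42.39864011  98.98283725] [ 1.79992316e+02 -1.45102484e-03  9.29190346e+01] 0.25006976625815175 [ 0.63154883  0.01774462 -0.28585147]
```

View pics/w2.png

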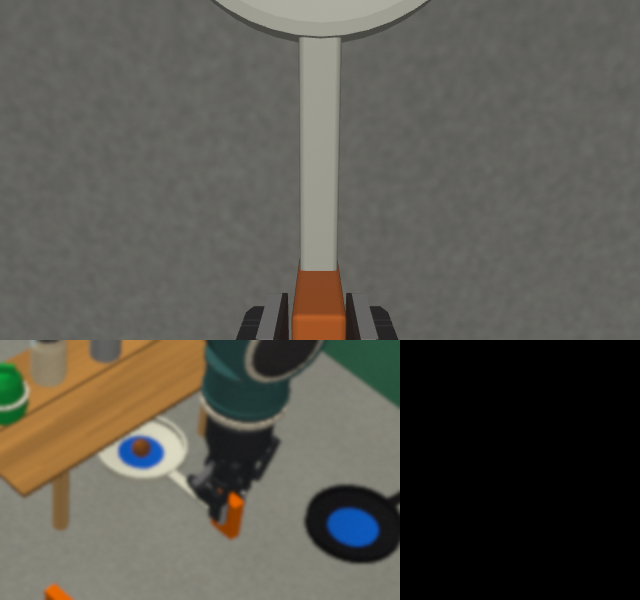

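The fin at (319,325) is centred between the pads, and the marble is still on the blue.

Call:
send_rows(
  moves=[
    [[0,0,0],[0,0,0],0.56],
    [[0,0,0],[0,0,0],0.59],
    [[0,0,0],[0,0,0],0.62],
    [[0,0,0],[0,0,0],0.65],
    [[0,0,0],[0,0,0],0.7],
    [[0,0,0],[0,0,0],0.8],
    [[0,0,0],[0,0,0],1],
    [[0,0,0],[0,0,0],1],
    [[0,0,0],[0,0,0],1],
    [[0,0,0],[0,0,0],1],
  ],
)

```text
t: 7.0
position: [612.7, 42.3, 99.0]
tool_rot: [180.0, 0.0, 92.9]
contact_force: [0.8, 0.4, 4.6]
width: 0.177
finger_force: 58.8
```

Call:
send_rows(
  moves=[
    [[0,0,0.001],[0,0,0],1],
    [[0,0,0.002],[0,0,0],1],
    [[0,0,0.004],[0,0,0],1],
    [[0,0,0.006],[0,0,0],1],
    [[0,0,0.008],[0,0,0],1],
    [[0,0,0.009],[0,0,0],1],
    [[0,0,0.01],[0,0,0],1],
    [[0,0,0.01],[0,0,0],1],
    [[0,0,0.01],[0,0,0],1],
    [[0,0,0.01],[0,0,0],1],
  ],
)

```text
t: 8.0
position: [612.5, 42.3, 108.8]
tool_rot: [-180.0, 0.0, 92.9]
contact_force: [-0.3, -0.5, -2.1]
width: 0.176
finger_force: 58.4
```

```bash
python3 - <<'E'
from h import *
o=observe();print(o["position"],o["tool_rot"],o["width"],o["contact_force"],o["wrist_torque"],o["finger_force"])
c=capture("wrist");d=capture("side")
spots(d,["bowl","marble_center","grip"])
cv2.imwrite("pics/w3.png",np.vstack([c["img"][:300],cv2.copyMakeBorder(cv2.resize(d["img"][200:300,320:480],(480,300)),0,0,0,160,cv2.BORDER_CONSTANT)]))
E
```

```text
[612.53509918  42.33085037 108.76434038] [-1.79985108e+02  5.12543301e-03  9.29129206e+01] 0.17618060013377468 [-0.30293988 -0.54209619 -2.09369487] [-0.23695996 -0.03738738  0.04394219] 58.431315422058105
bowl 0.87 [734.3 -53.8   2.5] [[475.0, 275.0]]
bowl 0.78 [602.  193.5  10.8] [[369.0, 237.0]]
bowl 0.76 [ 379.2 -118.5    4.3] [[379.0, 368.0]]
marble_center 0.42 [607.5 195.1  27.1] [[370.0, 231.0]]
grip 0.77 [615.   40.1  55.4] [[415.0, 259.0]]
grip 0.76 [514.5 424.7  40.5] [[290.0, 193.0]]
grip 0.67 [362.5  40.   46.1] [[329.0, 311.0]]
```

View pics/w3.png

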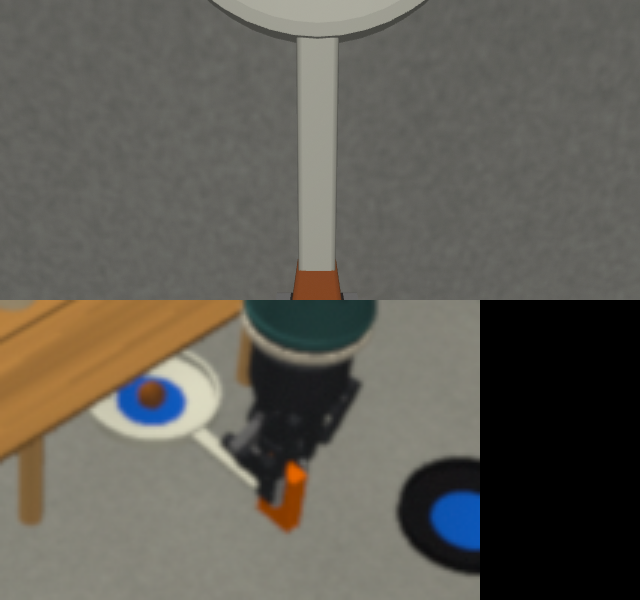

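The dish lifted level: the rim sits in the wrist view where it did before, at row 38, and the marble is centred on the blue. Next I draw it out.

Call:
send_rows(
  moves=[
    [[0,-0.001,0],[0,0,0],1],
    [[0,-0.003,0],[0,0,0],1],
    [[0,-0.006,0],[0,0,0],1],
    [[0.0005,-0.01,0],[0,0,0],1],
    [[0.001,-0.015,0],[0,0,0],1],
    [[0.001,-0.02,0],[0,0,0],1],
    [[0.0015,-0.026,0],[0,0,0],1],
    [[0.002,-0.033,0],[0,0,0],1],
    [[0.002,-0.04,0],[0,0,0],1],
    [[0.0025,-0.048,0],[0,0,0],1],
    [[0.003,-0.056,0],[0,0,0],1],
    [[0.0035,-0.064,0],[0,0,0],1],
  ],
)

```text
t: 9.45
position: [616.1, -22.4, 108.9]
tool_rot: [-180.0, 0.0, 92.9]
contact_force: [-1.3, 0.3, -1.9]
width: 0.181
finger_force: 58.4
```

Call:
send_rows(
  moves=[
    [[0.0005,-0.008,0],[0,0,0],1],
    [[0.001,-0.016,0],[0,0,0],1],
    [[0.001,-0.024,0],[0,0,0],1],
    [[0.0015,-0.032,0],[0,0,0],1],
    [[0.002,-0.04,0],[0,0,0],1],
    [[0.0025,-0.048,0],[0,0,0],1],
    [[0.003,-0.056,0],[0,0,0],1],
    [[0.0035,-0.064,0],[0,0,0],1],
    [[0.004,-0.072,0],[0,0,0],1],
    [[0.004,-0.079,0],[0,0,0],1],
    [[0.0045,-0.085,0],[0,0,0],1],
    [[0.005,-0.09,0],[0,0,0],1],
  ],
)

```text
t: 10.65
position: [621.1, -112.2, 108.9]
tool_rot: [-180.0, 0.0, 92.9]
contact_force: [-0.5, -0.1, -2.3]
width: 0.181
finger_force: 58.4
```

Call:
send_rows(
  moves=[
    [[0,-0.004,0],[0,0,0],1],
    [[0,-0.007,0],[0,0,0],1],
    [[0,-0.01,0],[0,0,0],1],
    [[0.0005,-0.012,0],[0,0,0],1],
    [[0.0005,-0.014,0],[0,0,0],1],
    [[0.0005,-0.015,0],[0,0,0],1],
    [[0.001,-0.016,0],[0,0,0],1],
    [[0.001,-0.016,0],[0,0,0],1],
    [[0.001,-0.016,0],[0,0,0],1],
    [[0.001,-0.016,0],[0,0,0],1],
  ],
)

```text
t: 11.65
position: [622.1, -127.5, 108.9]
tool_rot: [-180.0, -0.0, 92.9]
contact_force: [-0.1, -0.2, -2.1]
width: 0.178
finger_force: 58.4
```

```bash
python3 - <<'E'
from h import *
o=observe();print(o["position"],o["tool_rot"],o["joint_positions"].round(1),o["contact_force"],o["wrist_torque"])
c=capture("wrist");d=capture("side");spots(c,["bowl","marble_center","shelf"]);spots(d,["bowl","marble_center","grip"])
cv2.imwrite("pics/w4.png",np.vstack([cv2.resize(c["img"][:300],(512,240)),cv2.resize(d["img"][160:360,250:570],(512,320))]))
E
```

```text
[ 622.10636324 -127.51877519  108.85514945] [-1.79995075e+02 -8.41411463e-04  9.29240807e+01] [ -8.   40.4  23.3  98.8 -21.2  45.2  28.4] [-0.07021139 -0.20069805 -2.09234402] [-0.18892932 -0.020337   -0.00667581]
bowl 0.74 [733.3 -52.3   2.6] [[602.0, 123.0]]
bowl 0.91 [ 376.  -119.8    6.5] [[378.0, 369.0]]
bowl 0.71 [609.5  26.9  11.5] [[415.0, 275.0]]
marble_center 0.43 [615.6  27.8  26.1] [[417.0, 270.0]]
grip 0.92 [889.8 -64.   45.7] [[526.0, 238.0]]
grip 0.63 [ 625.  -134.2   55.9] [[471.0, 304.0]]
grip 0.57 [361.3  43.1  45.5] [[327.0, 310.0]]
```

View pics/w4.png

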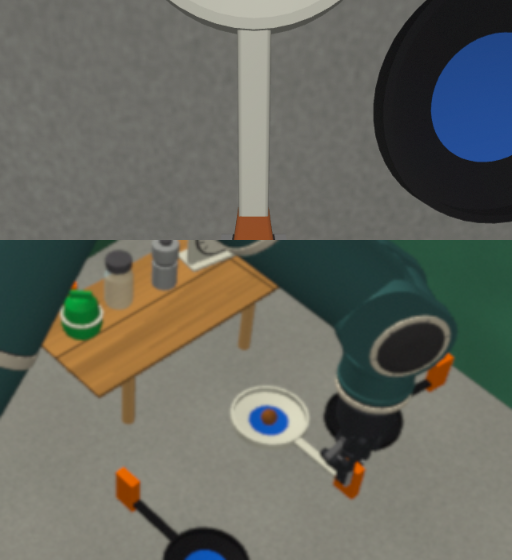

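The bowl is fully clear of the shelf with the marble on the blue at (268,416). Now I lift 110 mm.

Call:
send_rows(
  moves=[
    [[0,0,0.001],[0,0,0],1],
    [[0,0,0.003],[0,0,0],1],
    [[0,0,0.006],[0,0,0],1],
    [[0,0,0.01],[0,0,0],1],
    [[0,0,0.015],[0,0,0],1],
    [[0,0,0.021],[0,0,0],1],
    [[0,0,0.027],[0,0,0],1],
    [[0,0,0.033],[0,0,0],1],
    [[0,0,0.039],[0,0,0],1],
    [[0,0,0.045],[0,0,0],1],
    [[0,0,0.051],[0,0,0],1],
    [[0,0,0.057],[0,0,0],1],
  ],
)

```text
t: 13.25
position: [622.1, -127.7, 166.4]
tool_rot: [-180.0, 0.0, 92.9]
contact_force: [-0.3, 1.8, -3.2]
width: 0.181
finger_force: 58.4
```

Call:
send_rows(
  moves=[
    [[0,0,0.006],[0,0,0],1],
    [[0,0,0.012],[0,0,0],1],
    [[0,0,0.018],[0,0,0],1],
    [[0,0,0.024],[0,0,0],1],
    [[0,0,0.03],[0,0,0],1],
    [[0,0,0.036],[0,0,0],1],
    [[0,0,0.041],[0,0,0],1],
    [[0,0,0.045],[0,0,0],1],
    [[0,0,0.049],[0,0,0],1],
    [[0,0,0.051],[0,0,0],1],
    [[0,0,0.053],[0,0,0],1],
    [[0,0,0.053],[0,0,0],1],
  ],
)

```text
t: 14.45
position: [622.2, -127.7, 219.0]
tool_rot: [180.0, 0.0, 92.9]
contact_force: [1.4, -0.9, -1.1]
width: 0.18
finger_force: 58.4
```

Call:
send_rows(
  moves=[
    [[0,0,0],[0,0,0],1],
    [[0,0,0],[0,0,0],1],
    [[0,0,0],[0,0,0],1],
    [[0,0,0],[0,0,0],1],
    [[0,0,0],[0,0,0],1],
  ],
)

```text
t: 14.95
position: [622.1, -127.6, 218.8]
tool_rot: [-180.0, 0.0, 92.9]
contact_force: [0.1, -0.5, -1.1]
width: 0.175
finger_force: 58.4
```

```bash
python3 - <<'E'
from h import *
o=observe();print(o["position"],o["tool_rot"],o["joint_positions"].round(1),o["contact_force"],o["wrist_torque"])
d=capture("side");spots(d,["bowl","marble_center","grip"])
c=capture("wrist");cv2.imwrite("pics/w5.png",np.vstack([cv2.resize(c["img"][:300],(512,240)),cv2.resize(d["img"][160:360,250:570],(512,320))]))
E
```

```text
[ 622.0788979  -127.62030859  218.79124549] [-1.79990744e+02  7.08836534e-04  9.29158632e+01] [-10.7  32.2  27.   96.  -17.   55.9  25.2] [ 0.0774418  -0.48132838 -1.13743362] [-0.19370595  0.01379472  0.02130243]
bowl 0.86 [611.2  22.  124. ] [[422.0, 244.0]]
bowl 0.64 [733.7 -55.7   6.2] [[476.0, 275.0]]
bowl 0.57 [ 378.6 -114.4    3.9] [[377.0, 367.0]]
marble_center 0.44 [617.9  26.9 138.3] [[423.0, 237.0]]
grip 0.89 [ 622.1 -129.6  166.6] [[478.0, 270.0]]
grip 0.66 [514.7 421.6  42.9] [[291.0, 193.0]]
grip 0.63 [889.  -64.1  49.1] [[526.0, 238.0]]
```

View pics/w5.png

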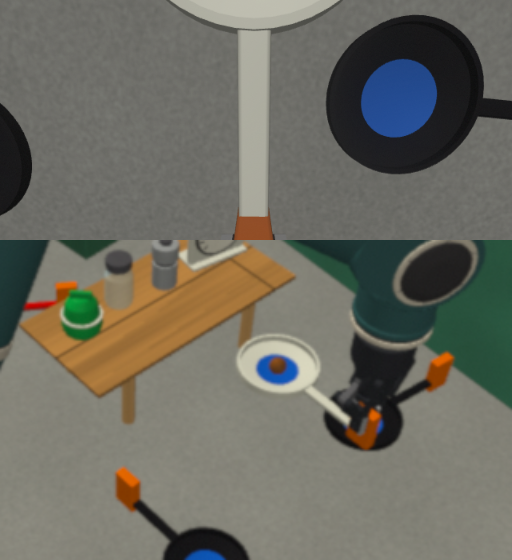

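The dish is about 12 cm up, level, with the marble centred at (278,366). Now the quarter turn clockwise.

Call:
send_rows(
  moves=[
    [[0,0,0],[0,0,-0.5],1],
    [[0,0,0],[0,0,-1.2],1],
    [[0,0,0],[0,0,-2.2],1],
    [[0,0,0],[0,0,-3.5],1],
    [[0,0,0],[0,0,-5],1],
    [[0,0,0],[0,0,-6.7],1],
    [[0,0,0],[0,0,-8.5],1],
    [[0,0,0],[0,0,-10.5],1],
    [[0,0,0],[0,0,-12.5],1],
    [[0,0,0],[0,0,-14.5],1],
    [[0,0,0],[0,0,-16.5],1],
    [[0,0,0],[0,0,-18.5],1],
  ],
)

```text
t: 16.4
position: [622.1, -127.6, 218.8]
tool_rot: [-180.0, 0.0, 74.3]
contact_force: [0.3, -0.6, -1.8]
width: 0.177
finger_force: 58.4
```

Call:
send_rows(
  moves=[
    [[0,0,0],[0,0,-2],1],
    [[0,0,0],[0,0,-4],1],
    [[0,0,0],[0,0,-6],1],
    [[0,0,0],[0,0,-8],1],
    [[0,0,0],[0,0,-10],1],
    [[0,0,0],[0,0,-12],1],
    [[0,0,0],[0,0,-14],1],
    [[0,0,0],[0,0,-16],1],
    [[0,0,0],[0,0,-18],1],
    [[0,0,0],[0,0,-20],1],
    [[0,0,0],[0,0,-22],1],
    [[0,0,0],[0,0,-24],1],
  ],
)

```text
t: 17.6
position: [622.1, -127.6, 218.9]
tool_rot: [-180.0, 0.0, 50.2]
contact_force: [-0.3, 0.0, -1.5]
width: 0.182
finger_force: 58.4
```

Call:
send_rows(
  moves=[
    [[0,0,0],[0,0,-2],1],
    [[0,0,0],[0,0,-4],1],
    [[0,0,0],[0,0,-6],1],
    [[0,0,0],[0,0,-8],1],
    [[0,0,0],[0,0,-10],1],
    [[0,0,0],[0,0,-12],1],
    [[0,0,0],[0,0,-14],1],
    [[0,0,0],[0,0,-16],1],
    [[0,0,0],[0,0,-18],1],
    [[0,0,0],[0,0,-20],1],
    [[0,0,0],[0,0,-22],1],
    [[0,0,0],[0,0,-24],1],
  ],
)

```text
t: 18.8
position: [622.1, -127.5, 218.9]
tool_rot: [-180.0, 0.0, 26.3]
contact_force: [-0.1, 0.8, -1.2]
width: 0.184
finger_force: 58.4
```

Call:
send_rows(
  moves=[
    [[0,0,0],[0,0,-2],1],
    [[0,0,0],[0,0,-4],1],
    [[0,0,0],[0,0,-6],1],
    [[0,0,0],[0,0,-8],1],
    [[0,0,0],[0,0,-10],1],
    [[0,0,0],[0,0,-12],1],
    [[0,0,0],[0,0,-14],1],
    [[0,0,0],[0,0,-15.8],1],
    [[0,0,0],[0,0,-17.5],1],
    [[0,0,0],[0,0,-19],1],
    [[0,0,0],[0,0,-20.2],1],
    [[0,0,0],[0,0,-21.2],1],
  ],
)

```text
t: 20.0
position: [622.1, -127.6, 218.9]
tool_rot: [-180.0, 0.0, 5.1]
contact_force: [1.2, 0.3, -1.4]
width: 0.179
finger_force: 58.5
```

Call:
send_rows(
  moves=[
    [[0,0,0],[0,0,-0.8],1],
    [[0,0,0],[0,0,-1.3],1],
    [[0,0,0],[0,0,-1.6],1],
    [[0,0,0],[0,0,-1.8],1],
    [[0,0,0],[0,0,-1.8],1],
    [[0,0,0],[0,0,-1.8],1],
    [[0,0,0],[0,0,-1.8],1],
    [[0,0,0],[0,0,-1.8],1],
    [[0,0,0],[0,0,-1.8],1],
    [[0,0,0],[0,0,-1.8],1],
  ],
)

```text
t: 21.0
position: [622.1, -127.7, 218.8]
tool_rot: [-180.0, 0.0, 3.4]
contact_force: [0.5, 0.3, -1.7]
width: 0.179
finger_force: 58.4
```

```bash
python3 - <<'E'
from h import *
o=observe();print(o["position"],o["tool_rot"],o["joint_positions"].round(1),o["contact_force"],o["wrist_torque"],np.abs(o["dq"]).max())
d=capture("side");spots(d,["bowl","marble_center","grip"])
c=capture("scene");spots(c,["bowl","marble_center","thermometer","timer","jar","crusher","shelf"],2)
wr=capture("wrist")
cv2.imwrite("pics/w6.png",np.vstack([np.hstack([cv2.resize(wr["img"],(400,300)),cv2.resize(d["img"][160:310,330:530],(400,300))]),np.hstack([cv2.resize(c["img"][180:420,100:420],(400,300)),np.zeros((300,400,3),np.uint8)])]))
E
```

```text
[ 622.09120504 -127.65217497  218.84845926] [-1.79996577e+02  3.11997951e-03  3.41527147e+00] [-24.4  38.5  48.2  96.4 -32.4  60.  -52.2] [ 0.53860228  0.34685925 -1.65577022] [0.01163484 0.1908723  0.021753  ] 0.10598651992554088
bowl 0.83 [ 380.4 -116.5    6.5] [[379.0, 366.0]]
bowl 0.82 [735.4 -53.    4.8] [[475.0, 274.0]]
bowl 0.75 [ 772.2 -119.4  119.2] [[518.0, 252.0]]
marble_center 0.44 [ 776.3 -118.8  138. ] [[521.0, 245.0]]
grip 0.9 [364.3  40.2  46.2] [[329.0, 311.0]]
grip 0.69 [ 621.9 -132.1  166. ] [[478.0, 271.0]]
grip 0.65 [516.4 423.1  44.1] [[291.0, 192.0]]
bowl 0.86 [381.3 502.    9.7] [[446.0, 282.0]]
bowl 0.85 [127.1 325.    8.3] [[394.0, 184.0]]
marble_center 0.59 [ 770.6 -119.7  139.8] [[89.0, 330.0]]
thermometer 0.86 [703.4 274.9 130.3] [[306.0, 363.0]]
timer 0.83 [439.9 255.9 133.6] [[338.0, 243.0]]
jar 0.95 [515.6 278.8 132.5] [[338.0, 277.0]]
shelf 0.94 [ 5.744e+02  2.433e+02 -4.000e-01] [[312.0, 326.0]]
```

View pics/w6.png

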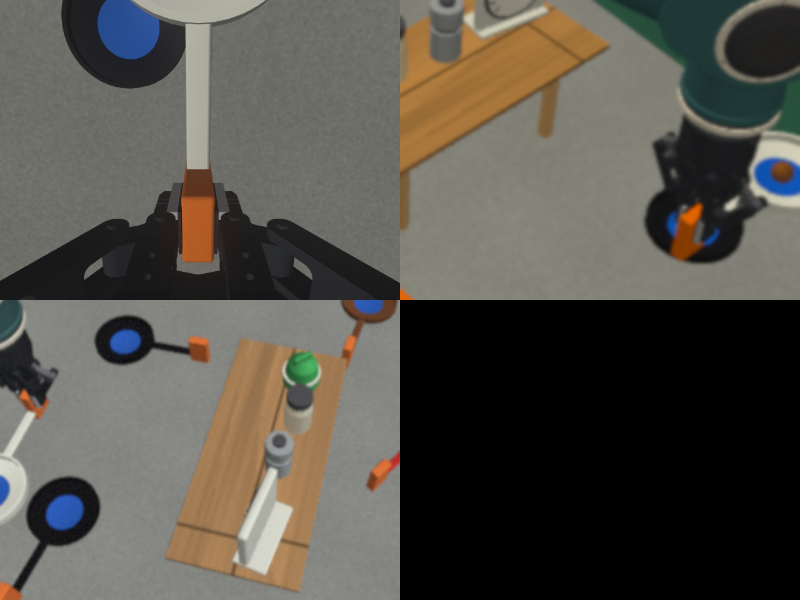

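The handle now runs along the shelf front with the bowl pointing away, the marble is on the blue, and the shelf things are unmoved. I let it settle, then hand in.

Call:
send_rows(
  moves=[
    [[0,0,0],[0,0,0],1],
    [[0,0,0],[0,0,0],1],
    [[0,0,0],[0,0,0],1],
    [[0,0,0],[0,0,0],1],
    [[0,0,0],[0,0,0],1],
    [[0,0,0],[0,0,0],1],
    [[0,0,0],[0,0,0],1],
    [[0,0,0],[0,0,0],1],
    [[0,0,0],[0,0,0],1],
    [[0,0,0],[0,0,0],1],
    [[0,0,0],[0,0,0],1],
    [[0,0,0],[0,0,0],1],
  ],
)

```text
t: 22.85
position: [622.1, -127.6, 218.9]
tool_rot: [-180.0, -0.0, 3.4]
contact_force: [0.5, 0.2, -1.8]
width: 0.179
finger_force: 58.4
```

```bash
python3 - <<'E'
from h import *
c=capture("scene");spots(c,["marble_center"],1);d=capture("side");spots(d,["marble_center"],1)
o=observe();print(o["position"],o["tool_rot"])
print(sign_off())
E
```

```text
marble_center 0.69 [ 771.3 -123.8  140.3] [[87.0, 329.0]]
marble_center 0.54 [ 778.5 -119.4  138.1] [[521.0, 245.0]]
[ 622.08265615 -127.64876252  218.83959024] [-1.79994989e+02  4.74853534e-03  3.41380785e+00]
the job is handed in; nothing more can be done
None
```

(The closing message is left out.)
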